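# Vent and open the vacuum jar of sugar cubes

## Robot

A 6-joint arm with a two-finger parallel gripper is mounted at the origin on a cart in front of the work surface, level with it; the furniture and walls round the work are solid. World frame = base frame: x ahead of the robot, y to its left, z up, the work surface at z = 0. Lengths are in m, angles in rad, forces in N, time in s.
With the tool pointing down it reaches from about 0.35 to 0.975 m from the base axis. Payload 4.9 kg.
Tool frame: the origin (TCP) lies at the very end of the fingers, on their centre line; the grasp point (between the pads) lies 19 mm behind it (ctrl.grasp_offset is the distance from the TCP to the grasp point, in m); z points along the fingers, y is the line along which they close (so a half turn about z gives the same grasp; the last joint's range is limited). The gripper opens to 85 mm and grips with 20 to 120 N. Pads are 22 mm wide; open, the fingers measure 114 mm over their backs; the gripper's body (76 mm by 85 mm) begins 54 mm behind the grasp point. The pads swing forward as they close: fully open they stand 13 mm farther back than shut.
Start: joints at [1.121, 0.053, 1.613, -0, 1.476, -0.119], TCP at [0.203, 0.591, 0.231] pointing down, gripper open.
Joint ranges: [-3.01, 3.01], [-1.01, 2.22], [0.06, 2.58], [-1.02, 4.17], [0.09, 2.62], [-3.14, 3.14]. Speed limits (rad/s): [2.57, 2.57, 3.14, 3.14, 3.14, 3.14].

## Interface

Orientations are given as a rotation vector (axis times angle).
In Python, from station import ctrl, optics gives the robot as it stands.
- The arm moves only by the shell command python3 -m handwheel 'ROWS' [OPENING] [FORCE]. ROWS is JSON, a list of rows, each an object of numbers: "tx", "ty", "tz": the shift along the tool's x, y, z in mm; "roll": the turn about the tool's z in rad. A call has 1 to 12 rows; each row shifts and turns the commanded pose from where the row before left it, along the tool's axes as they then stand; what a row does not reach is not made up. A row lasts 1/12 s, in which the tool goes at most 41.7 mm and 7.16 degrees, less where a joint would pass 70% of its speed; a pose out of reach is approached as far as the arm can. A call with a gripper value outside its range is refused whole. OPENING is the finger opening in mm, from 0 to 85.4, set as the call begins (- or left out, the last holds). The fingers move at their own pace and stop on an object; FORCE is the grip in N (left out, the last holds). Time passes only in rows, so rows that do not move let the fingers close. It gives the time, the measured TCP pose, the force, the opening and the grip force at its end, in the units of the state.
- ctrl.get_obs(): the state, without advancing time (a new reading comes with each control period).
- optics.get_image(name): name is "scene" or "side" or "wrist"; returns (picture, depth): 480x640x3 uint8, red, green, blue; 480x640 float32, m along the optical axis (not along the pixel's ray), 0 where there is no reading.
- optics.camera_params(name): a dict with "mtx" (3x3 intrinsics, pixels), "extrinsics" (4x4, takes a point from camera to world coordinates); the wrist camera has in their place "tool_from_camera" (4x4, takes a point from camera to tool coordinates, whose origin is the TCP and whose axes are the flange's). Camera axes: x right, y down, z forward; pixel columns grow to the right and rows downward; lengths in m; the calibration is good to about 2 mm. A picture is of the moment at which its call begins: read the wrist's pose just before it. camera_params takes no time and is no camera call.
- ctrl.finish_job(): hands the job in; it is judged then, once.
The state is a dict: "t": time; "q": joint angles; "dq": joint speeds; "effort": joint torques, N m; "tool_pos": TCP position; "tool_rot": TCP orientation; "contact_force": force on the tool from outside, world axes, zero at the start; "wrist_torque": the same for the moment, N m; "opening": finger opening in m; "grip_force": force on a finger pad.
Only numpy, scipy, OpenCV 4.12 (cv2) and the standard library are available. Lean on these libraries where they do the work, as an engineer would, in place of code of your own. Each camera call takes 0.05 s, during which the arm holds its last target. There are 200 camera calls.

## Task

The square glass jar of sugar cubes in the wooden rack is vacuum-sealed: push the black vent plunger in the middle of its steel lid down to its stop to let the air in, then grip the lid round its rim and unscrew it anticlockwise while the rack's square well keeps the jar from turning; stop turning when the lid comes free of the neck threads (about a quarter turn, no more). Finish holding the lid level, straight above the open jar and a few centimetres clear of its mouth: the program ends with the lid still in the gripper, not put down. The jar stays seated in its well, and the cherry jar and the other things round it stay where they are.

Things in the scene. Friction and masses are not known exactly. Their poses are not given: they have to be found in the camera images.
- rack: fixed wooden jar rack, 104 x 236 x 30 mm, long side along its y, brass bar handles at the short ends; origin at the centre of its underside, z up. Two square wells, 79 mm wide and 24 mm deep, at y = +64 and y = -64 mm; the sugar jar stands in one, the cherry jar in the other (either way round).
- sugar_jar: loose square glass jar of white and brown sugar cubes, about 0.65 kg: body 76 x 76 mm, 78 mm high, then a shoulder (top 86 mm) and a round neck 43 mm across; origin at the centre of its underside (6 mm above the worktop in its well), z up, x and y square to its sides. Its mouth, with a white sprung gasket, is 108 mm above the origin. Three thread segments on the neck hold the lid's three lugs.
- lid: the sugar jar's round lid, bright steel, milled rim, 60 mm diameter, 21 mm high (32 with the plunger), 0.1 kg; origin on its axis at the skirt's lower rim (90 mm above the jar's origin when closed), z up. Grip from above across any diameter; the jar's flat shoulder is 12 mm below the skirt. The gasket makes it stiff (about 0.5 N m); it need not rise while it turns.
- lid_mark (a point): point on the lid's top edge, 29 mm from the axis along the lid's x, by an orange arrow; on the jar's +x side when closed, and turns with the lid. The lugs leave the threads after about 55 degrees of anticlockwise turn (seen from above) and catch under the next threads beyond about 100: 75 degrees is the middle of the free range.
- vent (a joint): the lid's spring vent plunger: 0 up, 0.006 m fully down at its stop, pressed straight down; takes 1.5 N at first and 4.5 N at the stop, and springs back when let go.
- vent_top (a point): centre of the top face of the vent plunger, a black button 20 mm across on the lid's axis, 32 mm above the lid's origin when up.
- cherry_jar: a second jar of the same size, closed by a black lid, filled with dark red cherries; 122 mm high; origin at the centre of its underside. Leave it alone.
- jigger: brass double jigger, 44 mm across, 90 mm high, standing; origin under its centre. Leave it alone.
- cork_a: wine cork lying, about 45 x 23 mm; origin under its centre. Leave it alone.
- cork_b: a second such wine cork. Leave it alone.
- amber_bottle: small bottle of amber glass with a black cap, 60 mm across, 153 mm high, standing behind the rack; origin under its centre. Leave it alone.

How it is judged:
By the outcome, as a careful person would: the job done as asked, in the order asked, and still so for the second after the job is handed in, while the arm keeps its last pose, push and grip.
It also fails if it takes over 43 s, if anything falls off the work surface, if the arm or the gripper's body presses on something with over 40 N, if the wrist force passes 120 N, or if a joint passes its speed limit or range.

## Working session

There is one attempt and no reset: what is moved stays moved. The work goes in short steps, Python scripts to look and compute and a shell command to move; the robot and the scene stay as the last step left them, time stands still between calls to the robot, and variables do not carry over. Pictures are saved under pics/ and viewed, at most 10 in all, crops included, and the job is handed in when it is done.

```bash
mkdir -p pics; ls
cat > h.py <<'E'
import numpy as np, cv2
from station import ctrl, optics
from scipy.spatial.transform import Rotation as R
def T_of(o):
    T=np.eye(4);T[:3,:3]=R.from_rotvec(o['tool_rot']).as_matrix();T[:3,3]=o['tool_pos'];return T
def shot(name,fn=None):
    o=ctrl.get_obs();im,d=optics.get_image(name);p=optics.camera_params(name)
    E=np.array(p['extrinsics']) if 'extrinsics' in p else T_of(o)@np.array(p['tool_from_camera'])
    K=np.array(p['mtx'])
    if fn: cv2.imwrite('pics/'+fn,im[:,:,::-1])
    np.savez('last_'+name,im=im,d=d,E=E,K=K)
    return im,d,E,K
def cloud(d,E,K):
    v,u=np.mgrid[:480,:640]
    P=np.stack([(u-K[0,2])/K[0,0]*d,(v-K[1,2])/K[1,1]*d,d],-1)
    P=P@E[:3,:3].T+E[:3,3];P[d==0]=np.nan;return P
E
python3 - <<'E'
from h import *
o=ctrl.get_obs();print(o);print(R.from_rotvec(o['tool_rot']).as_matrix().round(3))
shot('scene','s1.png');shot('wrist','w1.png')
print(optics.camera_params('wrist')['tool_from_camera'])
E
```

```text
pics
{'t': 0.0, 'q': array([ 1.12100745e+00,  5.33431915e-02,  1.61428304e+00,  2.20509408e-05,
        1.47598962e+00, -1.19005553e-01]), 'dq': array([-0.00134493,  0.00070657, -0.00030997, -0.00013271, -0.00147249,
       -0.00017416]), 'effort': array([ 2.21002258e-03, -3.93668354e+01, -3.70181465e+01, -3.21413415e-05,
        6.87009029e-03,  2.86960915e-05]), 'tool_pos': array([0.20271791, 0.59056123, 0.23007803]), 'tool_rot': array([-5.17133698e-01, -3.09813962e+00,  3.04013726e-03]), 'contact_force': array([-0.28195725,  0.16521933, -0.3137427 ]), 'wrist_torque': array([-0.00524307,  0.0112842 ,  0.00043614]), 'grip_force': 0.0, 'opening': 0.0856184958970619}
[[-0.946  0.325 -0.001]
 [ 0.325  0.946 -0.002]
 [ 0.    -0.002 -1.   ]]
[[-1.85386554e-04 -9.63811367e-01 -2.66585098e-01  6.75135280e-02]
 [ 9.99999828e-01 -3.27215962e-04  4.87603931e-04  4.19789346e-04]
 [-5.57189111e-04 -2.66584961e-01  9.63811262e-01 -1.40959912e-01]
 [ 0.00000000e+00  0.00000000e+00  0.00000000e+00  1.00000000e+00]]
```

View pics/s1.png

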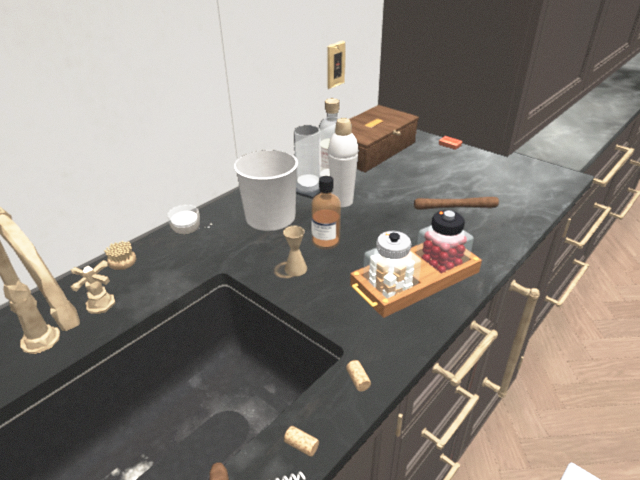

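View pics/w1.png

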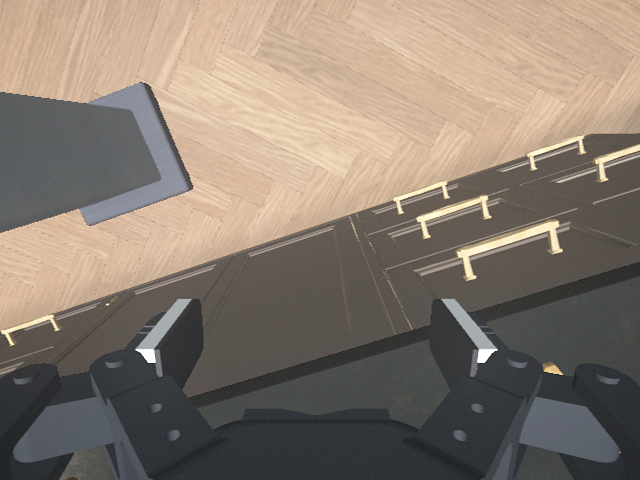

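The scene view shows the sugar jar's lid at about (394,243), with its plunger at (394,237). The cherry jar's lid is at (448,222) and the bottle cap at (326,183). The wrist camera sees only floor and cabinet for now.

Run:
```python
from h import *
z=np.load('last_scene.npz');P=cloud(z['d'],z['E'],z['K'])
for n,(u,v) in dict(plunger=(394,237),lidtop=(385,243),lid2=(403,247),cherry=(448,222),cap=(326,183),jig=(293,232),corka=(358,375),corkb=(302,440),counter=(400,330),rackL=(374,307),rackR=(478,268),rackB=(356,275)).items(): print(n,P[v,u].round(3))
# lid region points
m=np.zeros((480,640),bool);m[225:285,370:420]=1
for lo,hi in((.106,.114),(.114,.135)):
    q=P[m&(P[...,2]>lo)&(P[...,2]<hi)];print(lo,len(q),q.min(0),q.max(0),q.mean(0))
im=z['im'][180:330,330:500];cv2.imwrite('pics/s1c.png',cv2.resize(im,None,fx=4,fy=4,interpolation=2)[:,:,::-1])
# rack top edge dir
m[:]=0;m[200:320,340:500]=1
q=P[m&(P[...,2]>.025)&(P[...,2]<.035)][:,:2].astype(np.float32)
r=cv2.minAreaRect(q*1000);print(r,len(q))
im,d,E,K=shot('side','side1.png')
```

```text
plunger [ 0.526 -0.276  0.127]
lidtop [ 0.536 -0.264  0.116]
lid2 [ 0.506 -0.275  0.116]
cherry [ 0.487 -0.394  0.115]
cap [ 0.714 -0.314  0.148]
jig [ 0.721 -0.224  0.077]
corka [ 0.442 -0.073  0.02 ]
corkb [0.431 0.062 0.021]
counter [ 0.456 -0.21  -0.001]
rackL [ 0.523 -0.224  0.002]
rackR [ 0.429 -0.436  0.011]
rackB [ 0.583 -0.247  0.029]
0.106 165 [ 0.49915884 -0.30836859  0.10607412] [ 0.55436519 -0.25092853  0.11398986] [ 0.51913741 -0.26349472  0.11057174]
0.114 480 [ 0.49991057 -0.30965636  0.11401739] [ 0.55625804 -0.25249544  0.12869648] [ 0.5269415  -0.27806815  0.11751866]
((547.098876953125, -451.57281494140625), (426.9018249511719, 238.41656494140625), 73.66079711914062) 1780
```

View pics/s1c.png

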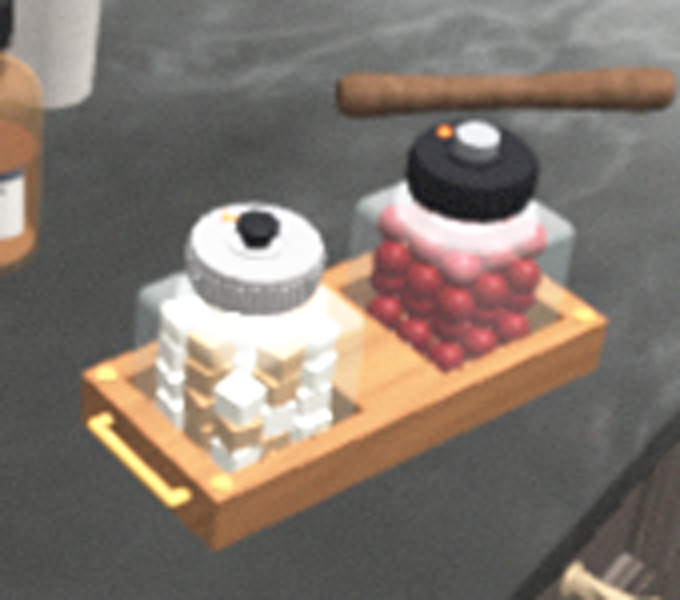

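View pics/side1.png

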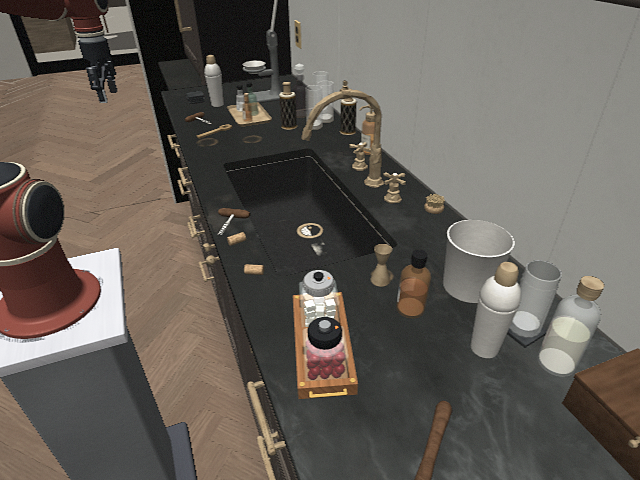

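The crop shows the lid with its black plunger at crop (258,226) and the orange mark at crop (228,218). The side view confirms nothing tall stands between the arm and the jar. I'll roll the tool first so joint 6 has room for the unscrewing turn.

```bash
python3 -m handwheel '[{"roll":0.12},{"roll":0.12},{"roll":0.12},{"roll":0.12},{"roll":0.12},{"roll":0.12},{"roll":0.12},{"roll":0.12},{"roll":0.12},{"roll":0.12},{"roll":0.12},{"roll":0.12}]' && python3 -m handwheel '[{"roll":0.12},{"roll":0.12},{"roll":0.12},{"roll":0.12},{"roll":0.12},{"roll":0.12},{"roll":0.12},{"roll":0.12}]'
cat > rel.py <<'E'
import sys
from h import *
o=ctrl.get_obs();T=T_of(o);p=np.array([float(a) for a in sys.argv[1:4]])
print('q',o['q'].round(3),'t',o['t'],'tool mm',((p-T[:3,3])@T[:3,:3]*1000).round(1),'z',T[:3,2].round(4),'F',o['contact_force'].round(2))
E
python3 rel.py 0.527 -0.279 0.23
```

```text
q [ 1.121  0.053  1.614 -0.     1.476 -0.119] t 0.15 tool mm [-589.1 -717.2    1.4] z [-7.0e-04 -1.5e-03 -1.0e+00] F [ 0.63 -0.56  0.95]$[0]: bad value
```

```bash
python3 -m handwheel '[{"tx":0,"ty":0,"tz":0,"roll":0.12}]'; python3 -m handwheel --help | head -20
```

```text
t: 0.23
tool_pos: [0.2028, 0.5908, 0.2306]
tool_rot: [-0.705, -3.061, 0.002]
contact_force: [-0.6, -0.0, -0.9]
opening: 0.0854
grip_force: 0.0invalid input: not JSON, or not a number
```

```bash
python3 -m handwheel '[{"tx":0,"ty":0,"tz":0,"roll":0.12},{"tx":0,"ty":0,"tz":0,"roll":0.12},{"tx":0,"ty":0,"tz":0,"roll":0.12},{"tx":0,"ty":0,"tz":0,"roll":0.12},{"tx":0,"ty":0,"tz":0,"roll":0.12},{"tx":0,"ty":0,"tz":0,"roll":0.12},{"tx":0,"ty":0,"tz":0,"roll":0.12},{"tx":0,"ty":0,"tz":0,"roll":0.12},{"tx":0,"ty":0,"tz":0,"roll":0.12},{"tx":0,"ty":0,"tz":0,"roll":0.12},{"tx":0,"ty":0,"tz":0,"roll":0.12},{"tx":0,"ty":0,"tz":0,"roll":0.12}]' && python3 -m handwheel '[{"tx":0,"ty":0,"tz":0,"roll":0.12},{"tx":0,"ty":0,"tz":0,"roll":0.12},{"tx":0,"ty":0,"tz":0,"roll":0.12},{"tx":0,"ty":0,"tz":0,"roll":0.12},{"tx":0,"ty":0,"tz":0,"roll":0.12},{"tx":0,"ty":0,"tz":0,"roll":0.12},{"tx":0,"ty":0,"tz":0,"roll":0.12}]' >/dev/null
python3 rel.py 0.527 -0.279 0.23
```

```text
t: 1.23
tool_pos: [0.2029, 0.5908, 0.2307]
tool_rot: [2.552, 1.831, -0.001]
contact_force: [-0.2, -0.0, -0.1]
opening: 0.0854
grip_force: 0.0
q [1.121 0.053 1.613 0.    1.476 2.287] t 1.8167 tool mm [-44.7 927.2   1.3] z [-4.e-04 -8.e-04 -1.e+00] F [-0.12 -0.39 -0.23]
```

```bash
python3 -m handwheel '[{"tx":-1.8,"ty":37,"tz":0,"roll":0},{"tx":-1.8,"ty":37,"tz":0,"roll":0},{"tx":-1.8,"ty":37,"tz":0,"roll":0},{"tx":-1.8,"ty":37,"tz":0,"roll":0},{"tx":-1.8,"ty":37,"tz":0,"roll":0},{"tx":-1.8,"ty":37,"tz":0,"roll":0},{"tx":-1.8,"ty":37,"tz":0,"roll":0},{"tx":-1.8,"ty":37,"tz":0,"roll":0},{"tx":-1.8,"ty":37,"tz":0,"roll":0},{"tx":-1.8,"ty":37,"tz":0,"roll":0},{"tx":-1.8,"ty":37,"tz":0,"roll":0},{"tx":-1.8,"ty":37,"tz":0,"roll":0}]' && python3 -m handwheel '[{"tx":-1.8,"ty":37,"tz":0,"roll":0},{"tx":-1.8,"ty":37,"tz":0,"roll":0},{"tx":-1.8,"ty":37,"tz":0,"roll":0},{"tx":-1.8,"ty":37,"tz":0,"roll":0},{"tx":-1.8,"ty":37,"tz":0,"roll":0},{"tx":-1.8,"ty":37,"tz":0,"roll":0},{"tx":-1.8,"ty":37,"tz":0,"roll":0},{"tx":-1.8,"ty":37,"tz":0,"roll":0},{"tx":-1.8,"ty":37,"tz":0,"roll":0},{"tx":-1.8,"ty":37,"tz":0,"roll":0},{"tx":-1.8,"ty":37,"tz":0,"roll":0},{"tx":-1.8,"ty":37,"tz":0,"roll":0}]' && python3 -m handwheel '[{"tx":-1.8,"ty":37,"tz":0,"roll":0},{"tx":0,"ty":0,"tz":0,"roll":0},{"tx":0,"ty":0,"tz":0,"roll":0}]' >/dev/null
python3 rel.py 0.527 -0.279 0.23
python3 - <<'E'
from h import *
im,d,E,K=shot('wrist','w2.png');P=cloud(d,E,K)
for lo,hi in((.11,.121),(.123,.134)):
    m=(P[...,2]>lo)&(P[...,2]<hi)&(np.hypot(P[...,0]-.527,P[...,1]+.28)<.045)
    n,l,s,c=cv2.connectedComponentsWithStats(m.astype(np.uint8));k=1+s[1:,4].argmax();print(s[k],c[k])
    q=P[l==k];(cc,rr)=cv2.minEnclosingCircle((q[:,:2]*1000).astype(np.float32));print(q.mean(0),np.median(q[:,2]),cc,rr)
    q=P[m];print(len(q),(q.max(0)+q.min(0))/2,(q.max(0)-q.min(0)))
E
```

```text
t: 2.82
tool_pos: [0.3605, 0.1738, 0.2312]
tool_rot: [-3.075, -0.641, -0.001]
contact_force: [0.8, -0.4, 0.6]
opening: 0.0856
grip_force: 0.0
t: 3.82
tool_pos: [0.5181, -0.2421, 0.2308]
tool_rot: [-3.075, -0.64, 0.001]
contact_force: [-0.4, -0.2, 1.1]
opening: 0.0855
grip_force: 0.0
q [-0.604 -0.007  1.676  0.     1.475  0.558] t 4.0667 tool mm [-4.7  0.9  0.1] z [-0.0018  0.0014 -1.    ] F [ 0.44  0.01 -0.81]
[ 280  196   85   82 4592] [322.30357143 236.02526132]
[ 0.53163589 -0.28010399  0.11530885] 0.11541923708334434 (529.6248168945312, -281.0414733886719) 30.01633071899414
4592 [ 0.52949479 -0.28117088  0.1145045 ] [0.05969883 0.05968688 0.00900399]
[308 229  30  29 661] [322.59606657 242.85627837]
[ 0.53022841 -0.28076733  0.12640155] 0.12649300828724439 (529.5808715820312, -280.87042236328125) 10.03350830078125
661 [ 0.52977809 -0.28095814  0.1258453 ] [0.01941611 0.01933758 0.00557952]
```

View pics/w2.png

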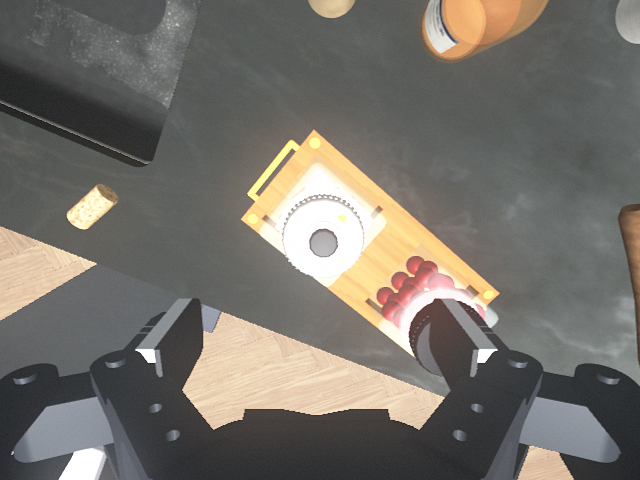

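The wrist picture shows the plunger at (322,243) inside the lid, which is centred near (322,236). The fitted circles come out at radius 30.0 and 10.0 mm, matching the given sizes, with axis at (0.5297, -0.2810). Next I'll close the fingers and go above the plunger.

```bash
python3 rel.py 0.5297 -0.281 0.138
```

```text
q [-0.603 -0.009  1.677  0.     1.476  0.558] t 4.1167 tool mm [-3.3  5.1 92.4] z [-0.0014  0.0013 -1.    ] F [ 0.08 -0.1   0.45]
```

```bash
python3 -m handwheel '[{"tx":-1.6,"ty":2.5,"tz":0,"roll":0},{"tx":-1.7,"ty":2.6,"tz":0,"roll":0},{"tx":0,"ty":0,"tz":15,"roll":0},{"tx":0,"ty":0,"tz":15,"roll":0},{"tx":0,"ty":0,"tz":15,"roll":0},{"tx":0,"ty":0,"tz":15,"roll":0},{"tx":0,"ty":0,"tz":15,"roll":0},{"tx":0,"ty":0,"tz":10,"roll":0},{"tx":0,"ty":0,"tz":5,"roll":0},{"tx":0,"ty":0,"tz":0,"roll":0},{"tx":0,"ty":0,"tz":0,"roll":0},{"tx":0,"ty":0,"tz":0,"roll":0}]' 0 20; python3 rel.py 0.5297 -0.281 0.128
python3 - <<'E'
from h import *
im,d,E,K=shot('wrist','w3.png');cv2.imwrite('pics/w3c.png',cv2.resize(im[150:450,150:500],None,fx=2,fy=2)[:,:,::-1])
E
```

```text
t: 5.12
tool_pos: [0.5307, -0.2812, 0.1426]
tool_rot: [3.074, 0.641, 0.002]
contact_force: [0.5, 0.1, 0.2]
opening: 0.0001
grip_force: 0.0
q [-0.611  0.064  1.753 -0.     1.323  0.549] t 5.1167 tool mm [-0.9 -0.6 14.6] z [ 0.0017 -0.0012 -1.    ] F [0.51 0.1  0.23]
```

View pics/w3c.png

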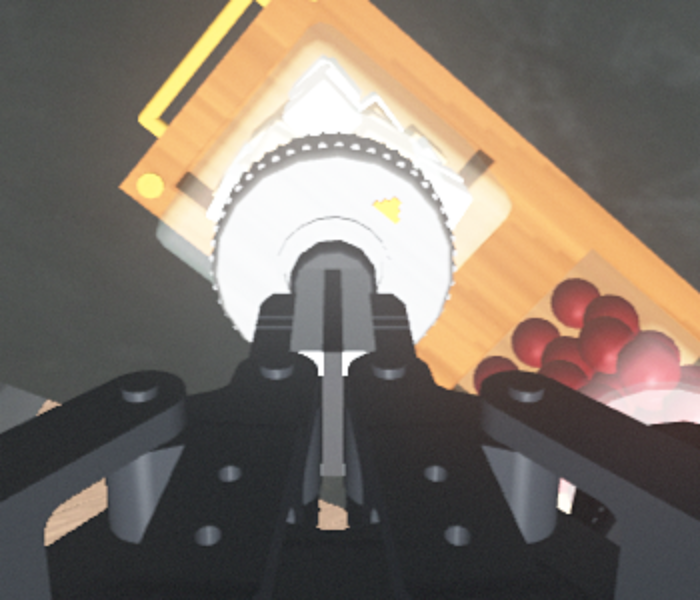

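The closed fingertips sit centred over the black button, at about (333,265) in the crop. Now I'll press in small steps and watch the force.

```bash
python3 -m handwheel '[{"tx":0,"ty":0,"tz":4,"roll":0},{"tx":0,"ty":0,"tz":4,"roll":0},{"tx":0,"ty":0,"tz":3,"roll":0},{"tx":0,"ty":0,"tz":2,"roll":0},{"tx":0,"ty":0,"tz":2,"roll":0},{"tx":0,"ty":0,"tz":1,"roll":0},{"tx":0,"ty":0,"tz":0,"roll":0}]';python3 -m handwheel '[{"tx":0,"ty":0,"tz":1,"roll":0},{"tx":0,"ty":0,"tz":1,"roll":0},{"tx":0,"ty":0,"tz":0,"roll":0},{"tx":0,"ty":0,"tz":0,"roll":0}]'
```

```text
t: 5.75
tool_pos: [0.5299, -0.2808, 0.1253]
tool_rot: [-3.075, -0.641, 0.001]
contact_force: [-1.5, 1.9, 3.0]
opening: -0.0002
grip_force: 1.4
t: 6.08
tool_pos: [0.5302, -0.2809, 0.1235]
tool_rot: [3.076, 0.641, -0.0]
contact_force: [-2.2, 1.4, 3.9]
opening: -0.0005
grip_force: 1.8
```

```bash
python3 -m handwheel '[{"tx":0,"ty":0,"tz":1,"roll":0},{"tx":0,"ty":0,"tz":1,"roll":0},{"tx":0,"ty":0,"tz":0,"roll":0},{"tx":0,"ty":0,"tz":0,"roll":0}]';python3 -m handwheel '[{"tx":0,"ty":0,"tz":1,"roll":0},{"tx":0,"ty":0,"tz":0,"roll":0},{"tx":0,"ty":0,"tz":0,"roll":0}]'
```

```text
t: 6.42
tool_pos: [0.5303, -0.281, 0.1221]
tool_rot: [3.075, 0.641, 0.0]
contact_force: [-4.0, 2.0, 7.1]
opening: 0.0
grip_force: 3.4
t: 6.67
tool_pos: [0.5305, -0.2811, 0.122]
tool_rot: [3.075, 0.641, 0.001]
contact_force: [-4.2, 3.4, 10.0]
opening: -0.0
grip_force: 5.1
```

The plunger is at its stop: z holds at 0.122 while the force climbs. I'll push slightly more and dwell, then retreat and open.

```bash
python3 -m handwheel '[{"tx":0,"ty":0,"tz":1,"roll":0},{"tx":0,"ty":0,"tz":0,"roll":0},{"tx":0,"ty":0,"tz":0,"roll":0},{"tx":0,"ty":0,"tz":0,"roll":0}]';python3 -m handwheel '[{"tx":0,"ty":0,"tz":-8,"roll":0},{"tx":0,"ty":0,"tz":-10,"roll":0},{"tx":0,"ty":0,"tz":-15,"roll":0},{"tx":0,"ty":0,"tz":0,"roll":0}]'; python3 -m handwheel '[{"tx":0,"ty":0,"tz":0,"roll":0},{"tx":0,"ty":0,"tz":0,"roll":0},{"tx":0,"ty":0,"tz":0,"roll":0},{"tx":0,"ty":0,"tz":0,"roll":0},{"tx":0,"ty":0,"tz":0,"roll":0},{"tx":0,"ty":0,"tz":0,"roll":0},{"tx":0,"ty":0,"tz":0,"roll":0},{"tx":0,"ty":0,"tz":0,"roll":0}]' 80; python3 rel.py 0.5297 -0.281 0.105
python3 - <<'E'
from h import *
im,d,E,K=shot('wrist');P=cloud(d,E,K)
m=(P[...,2]>.109)&(P[...,2]<.119)&(np.hypot(P[...,0]-.527,P[...,1]+.28)<.045)
q=P[m];print(len(q),(q.max(0)+q.min(0))/2,(q.max(0)-q.min(0)),np.median(q[:,2]))
# fingertip depth in tool coords
T=T_of(ctrl.get_obs());Q=(P-T[:3,3])@T[:3,:3]
for s in(1,-1):
    f=Q[(s*Q[...,1]>.03)&(s*Q[...,1]<.075)&(abs(Q[...,0])<.02)&(Q[...,2]>-.06)&(Q[...,2]<.004)];print('finger',len(f),np.percentile(f[:,2],[50,90,99,100]).round(4),(np.abs(f[:,1])).min())
E
```

```text
t: 7.0
tool_pos: [0.5308, -0.2812, 0.122]
tool_rot: [3.075, 0.641, 0.002]
contact_force: [-5.2, 4.9, 13.2]
opening: 0.0001
grip_force: 6.8
t: 7.33
tool_pos: [0.5318, -0.282, 0.1554]
tool_rot: [3.071, 0.64, 0.006]
contact_force: [0.3, 0.5, 0.7]
opening: -0.0001
grip_force: 0.0
t: 8.0
tool_pos: [0.5301, -0.2809, 0.1522]
tool_rot: [-3.075, -0.641, 0.0]
contact_force: [-0.3, -1.4, 0.1]
opening: 0.0794
grip_force: 0.0
q [-0.611  0.055  1.746 -0.     1.341  0.549] t 8.0 tool mm [-0.4 -0.  47.2] z [-2.e-04  1.e-04 -1.e+00] F [-0.33 -1.44  0.08]
8709 [ 0.53013997 -0.28113837  0.11392802] [0.05888601 0.05969259 0.00980965] 0.11540478226008807
finger 6145 [-0.0417 -0.0195 -0.011  -0.0084] 0.03585165601518724
finger 6115 [-0.0417 -0.0193 -0.0111 -0.0089] 0.03638650181053069
```

```bash
python3 -m handwheel '[{"tx":-0.2,"ty":0,"tz":10,"roll":0},{"tx":0,"ty":0,"tz":10,"roll":0},{"tx":0,"ty":0,"tz":10,"roll":0},{"tx":0,"ty":0,"tz":10,"roll":0},{"tx":0,"ty":0,"tz":10,"roll":0},{"tx":0,"ty":0,"tz":8,"roll":0},{"tx":0,"ty":0,"tz":7,"roll":0},{"tx":0,"ty":0,"tz":0,"roll":0},{"tx":0,"ty":0,"tz":0,"roll":0},{"tx":0,"ty":0,"tz":0,"roll":0}]' 80; python3 -m handwheel '[{"tx":0,"ty":0,"tz":0,"roll":0},{"tx":0,"ty":0,"tz":0,"roll":0},{"tx":0,"ty":0,"tz":0,"roll":0},{"tx":0,"ty":0,"tz":0,"roll":0},{"tx":0,"ty":0,"tz":0,"roll":0},{"tx":0,"ty":0,"tz":0,"roll":0},{"tx":0,"ty":0,"tz":0,"roll":0},{"tx":0,"ty":0,"tz":0,"roll":0}]' 50 80;python3 rel.py 0.5299 -0.281 0.105
python3 - <<'E'
from h import *
im,d,E,K=shot('wrist','w4.png');print(ctrl.get_obs()['wrist_torque'],ctrl.get_obs()['tool_rot'])
E
```

```text
t: 8.88
tool_pos: [0.5303, -0.2813, 0.0878]
tool_rot: [3.075, 0.64, 0.001]
contact_force: [-0.1, 0.2, 0.4]
opening: 0.0804
grip_force: 0.0
t: 9.55
tool_pos: [0.5306, -0.2816, 0.0889]
tool_rot: [3.074, 0.64, 0.002]
contact_force: [-1.6, 0.9, 5.1]
opening: 0.0577
grip_force: 86.3
q [-0.612  0.122  1.787 -0.     1.23   0.548] t 9.55 tool mm [ -0.4  -0.8 -16.1] z [ 0.0016 -0.0015 -1.    ] F [-1.6   0.92  5.07]
[-0.05710478  0.25115308 -0.01527813] [3.07379877e+00 6.40477782e-01 1.94115435e-03]
```

View pics/w4.png

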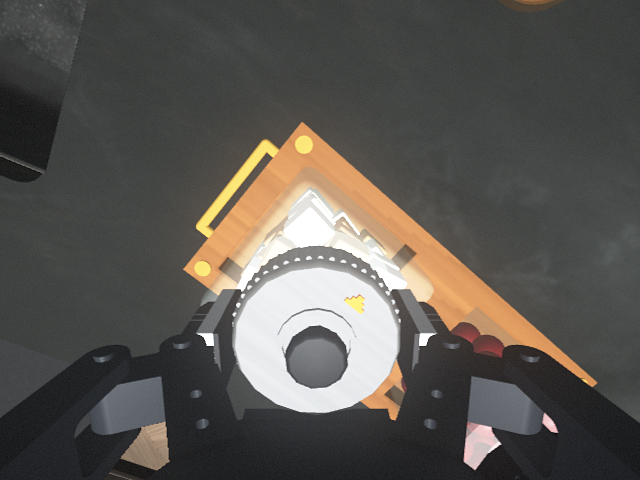

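The pads hold the lid's rim. The orange mark is at (355,302) in the wrist view, and it should stay there during the turn if nothing slips.

```bash
python3 -m handwheel '[{"tx":0,"ty":0,"tz":0,"roll":-0.06},{"tx":0,"ty":0,"tz":0,"roll":-0.06},{"tx":0,"ty":0,"tz":0,"roll":-0.06},{"tx":0,"ty":0,"tz":0,"roll":-0.06},{"tx":0,"ty":0,"tz":0,"roll":-0.06}]'
python3 - <<'E'
from h import *
def mark(im):
    h=cv2.cvtColor(im,cv2.COLOR_RGB2HSV);m=cv2.inRange(h,(10,150,200),(35,255,255));m[:255]=0;m[360:]=0;m[:,:240]=0;m[:,395:]=0
    v,u=np.nonzero(m);return len(u),u.mean(),v.mean()
print(mark(np.load('last_wrist.npz')['im']))
im,d,E,K=shot('wrist');print(mark(im))
o=ctrl.get_obs();print(o['wrist_torque'],o['contact_force'],o['q'][5],o['grip_force'])
E
```

```text
t: 10.02
tool_pos: [0.5314, -0.2816, 0.0895]
tool_rot: [2.941, 1.096, 0.004]
contact_force: [0.3, 1.4, 6.8]
opening: 0.0575
grip_force: 86.5
(14, np.float64(355.42857142857144), np.float64(298.7142857142857))
(22, np.float64(356.1818181818182), np.float64(299.45454545454544))
[ 0.15018748 -0.01209596  0.00378072] [0.03334733 1.74725682 6.25901662] 0.24352185618813835 86.42070418704179
```

```bash
python3 -m handwheel '[{"tx":0,"ty":0,"tz":0,"roll":-0.06},{"tx":0,"ty":0,"tz":0,"roll":-0.06},{"tx":0,"ty":0,"tz":0,"roll":-0.06},{"tx":0,"ty":0,"tz":0,"roll":-0.06},{"tx":0,"ty":0,"tz":0,"roll":-0.06},{"tx":0,"ty":0,"tz":0,"roll":-0.06},{"tx":0,"ty":0,"tz":0,"roll":-0.06},{"tx":0,"ty":0,"tz":0,"roll":-0.06}]'
python3 - <<'E'
from h import *
im,d,E,K=shot('wrist','w5.png')
h=cv2.cvtColor(im,cv2.COLOR_RGB2HSV);m=cv2.inRange(h,(10,150,200),(35,255,255));m[:255]=0;m[360:]=0;m[:,:240]=0;m[:,395:]=0
v,u=np.nonzero(m);print(len(u),u.mean(),v.mean())
o=ctrl.get_obs();print(o['wrist_torque'],o['contact_force'],o['q'][5],o['grip_force'])
E
```

```text
t: 10.73
tool_pos: [0.5314, -0.2815, 0.0897]
tool_rot: [2.596, 1.764, 0.003]
contact_force: [-0.5, 1.7, 8.2]
opening: 0.0579
grip_force: 86.5
62 357.2258064516129 303.1774193548387
[0.21128606 0.09216592 0.02052111] [-1.11995521  1.29518019  9.02081888] -0.236541082944781 86.55526043577993
```

View pics/w5.png

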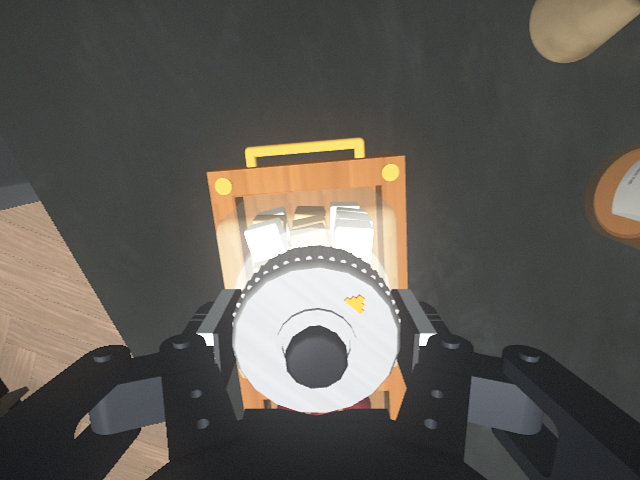

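The jar has stayed square with the rack while the lid turned with the gripper: the mark is still at (357,303), so no slip after 45 degrees. I'll finish the turn to about 76 degrees.

```bash
python3 -m handwheel '[{"tx":0,"ty":0,"tz":0,"roll":-0.06},{"tx":0,"ty":0,"tz":0,"roll":-0.06},{"tx":0,"ty":0,"tz":0,"roll":-0.06},{"tx":0,"ty":0,"tz":0,"roll":-0.06},{"tx":0,"ty":0,"tz":0,"roll":-0.06},{"tx":0,"ty":0,"tz":0,"roll":-0.06},{"tx":0,"ty":0,"tz":0,"roll":-0.06},{"tx":0,"ty":0,"tz":0,"roll":-0.06},{"tx":0,"ty":0,"tz":0,"roll":-0.06},{"tx":0,"ty":0,"tz":0,"roll":0},{"tx":0,"ty":0,"tz":0,"roll":0}]';python3 rel.py 0.5299 -0.281 0.105; python3 -m handwheel '[{"tx":0,"ty":0,"tz":-1,"roll":0},{"tx":0,"ty":0,"tz":-1,"roll":0},{"tx":0,"ty":0,"tz":-1,"roll":0},{"tx":0,"ty":0,"tz":-1,"roll":0},{"tx":0,"ty":0,"tz":0,"roll":0}]'
```

```text
t: 11.7
tool_pos: [0.531, -0.2814, 0.0896]
tool_rot: [2.035, 2.39, 0.001]
contact_force: [-1.8, 1.9, 9.4]
opening: 0.0579
grip_force: 86.6
q [-0.611  0.122  1.786  0.     1.231 -0.772] t 11.7 tool mm [  0.6  -1.  -15.4] z [ 0.0023 -0.0011 -1.    ] F [-1.79  1.89  9.35]
t: 12.12
tool_pos: [0.5296, -0.2808, 0.0909]
tool_rot: [-2.036, -2.391, 0.0]
contact_force: [-0.1, 1.0, 1.0]
opening: 0.0578
grip_force: 85.8
```

```bash
python3 -m handwheel '[{"tx":0,"ty":0,"tz":-1,"roll":0},{"tx":0,"ty":0,"tz":-1,"roll":0},{"tx":0,"ty":0,"tz":-1,"roll":0},{"tx":0,"ty":0,"tz":-1,"roll":0},{"tx":0,"ty":0,"tz":-1,"roll":0},{"tx":0,"ty":0,"tz":0,"roll":0},{"tx":0,"ty":0,"tz":0,"roll":0}]'; python3 rel.py 0.5299 -0.281 0.105
```

```text
t: 12.7
tool_pos: [0.53, -0.281, 0.0964]
tool_rot: [2.037, 2.392, -0.0]
contact_force: [0.1, -0.4, -0.6]
opening: 0.0579
grip_force: 85.6
q [-0.612  0.113  1.784 -0.     1.245 -0.772] t 12.7 tool mm [ 0.  -0.1 -8.6] z [ 1.e-04 -2.e-04 -1.e+00] F [ 0.08 -0.42 -0.6 ]
```

The force is only the lid's weight, so it is free of the threads. I'll lift it straight up.

```bash
python3 -m handwheel '[{"tx":0,"ty":0,"tz":-3,"roll":0},{"tx":0,"ty":0,"tz":-5,"roll":0},{"tx":0,"ty":0,"tz":-6,"roll":0},{"tx":0,"ty":0,"tz":-7,"roll":0},{"tx":0,"ty":0,"tz":-7,"roll":0},{"tx":0,"ty":0,"tz":-7,"roll":0},{"tx":0,"ty":0,"tz":-6,"roll":0},{"tx":0,"ty":0,"tz":-4,"roll":0},{"tx":0,"ty":0,"tz":-1,"roll":0},{"tx":0,"ty":0,"tz":0,"roll":0},{"tx":0,"ty":0,"tz":0,"roll":0},{"tx":0,"ty":0,"tz":0,"roll":0}]'; python3 rel.py 0.5299 -0.281 0.142
python3 - <<'E'
from h import *
im,d,E,K=shot('side');c=cv2.resize(im[180:420,240:460],None,fx=2.4,fy=2.4,interpolation=2)
im2,d,E,K=shot('wrist');c2=cv2.resize(im2,(400,300));
im3,d,E,K=shot('scene');c3=cv2.resize(im3[150:330,330:500],(272,288))
cv=np.zeros((590,800,3),np.uint8);cv[:576,:528]=c[:576,:528];cv[:288,528:]=c3;cv[290:,400:]=c2
cv2.imwrite('pics/e.png',cv[:,:,::-1])
E
```

```text
t: 13.7
tool_pos: [0.5296, -0.2808, 0.1417]
tool_rot: [-2.036, -2.391, 0.0]
contact_force: [-0.4, 0.3, -1.3]
opening: 0.0575
grip_force: 85.6
q [-0.612  0.064  1.754  0.     1.324 -0.772] t 13.7 tool mm [-0.3  0.2 -0.3] z [-9.e-04  6.e-04 -1.e+00] F [-0.41  0.34 -1.35]
```

View pics/e.png

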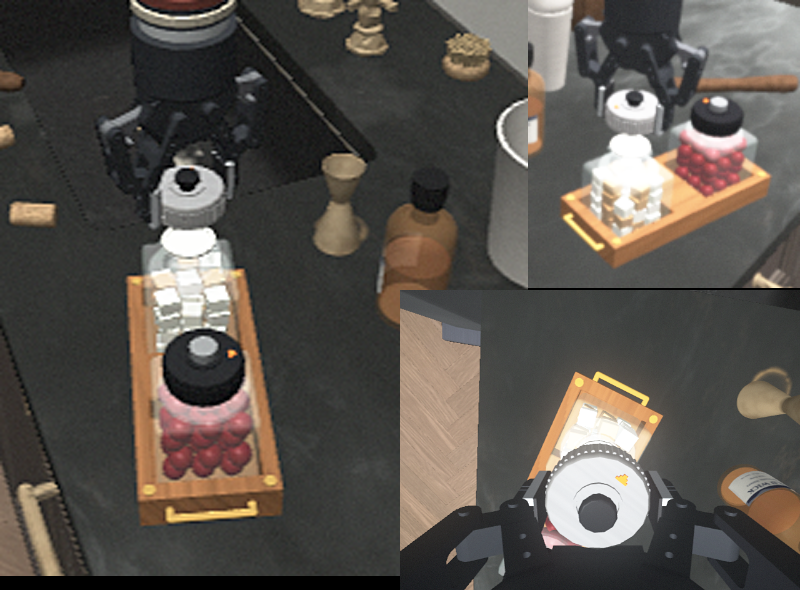

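The lid is level in the gripper, straight above the open jar. The jar is still seated in its well and the other things are where they were.

```bash
python3 -c "
from station import ctrl
print(ctrl.finish_job())"
```

```text
the job is handed in; nothing more can be done
None
```

I pushed the vent plunger to its stop, turned the lid about 76° anticlockwise until it came free, and handed the job in at about 14 s with the lid held level roughly 33 mm above the open jar's mouth, the jar still seated and the other things in place in the last pictures.

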